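Slide the dish tray over the step into the imager and lock it

TASK

Slide the blue dish tray from the stand across the small step onto the imager's deck, letting it rest on both as it crosses: keep it low (never more than 12 mm above the deck) and nearly level, so that it neither catches nor tips and every dish stays in its pocket. Push it fully home until you feel the hidden end stop, and press it gently but firmly against that with about 10 N for about a second, never over 25 N there; then let go and slide the red retainer all the way across behind it. Leave the other things on the bench alone.

Things in the scene. Friction and masses are not known exactly. Their poses are not given: they have to be found in the camera images.
- dock (a point): Point on the level steel deck of the fixed dish imager (grey base, white bridge over its inner half) where the middle of the tray's underside lies when the tray is fully home and the stop is at its nearest setting (else up to 20 mm further in). x = loading direction (into the imager), y = left of that, z up. Deck top 50 mm above the bench; it starts 95 mm before this point (x = -95 mm) with a square edge
- imager: The fixed imager; origin on the bench below the dock point, dock axes. Base x -95 to 120, y -135 to 115 mm. Black guides 8 mm high, 106 mm apart (tray 100) from x = -50 mm inwards, flared to about 125 mm at x = -75. White bridge over x = 20 to 115 mm: legs 140 mm apart, black lamp strip underneath 24 mm above the deck, bridge top 62 mm above the deck
- stop: The end stop at the inner end of the deck, hidden under the bridge: a rubber-faced bar 90 mm wide, 14 mm high. Its setting differs from time to time and is NOT measured: its face lies anywhere from 75 to 95 mm beyond the dock point, so it must be found by feel; rigid. Bearing down on the tray adds friction on the deck, which takes from the push. This origin is fixed: origin and axes of the imager
- deck_edge (a point): Middle of the imager deck's upper entrance edge (95 mm before the dock point). x = loading direction, z up
- stand: Fixed aluminium staging stand in front of the imager on which the tray starts, top plate 210 mm (along x) by 150 mm; origin on the bench under its middle, x = towards the imager. Its top is 1.5 to 4.5 mm lower than the imager's deck, 47 mm above this origin, and a gap of 6 to 12 mm separates it from the deck
- stand_edge (a point): Middle of the stand's upper edge next to the imager (105 mm from the stand's middle). x = towards the imager
- tray_mid (a point): Middle of the loose blue dish tray, 4.5 mm above its underside (half-way up its rim). 150 mm (x) by 100 mm (y), floor 4 mm, rim to 9 mm, square lower edges, 0.2 to 0.4 kg empty. x = its front, which goes into the imager first. Four pockets in the front two thirds hold dishes (dish tops 17 mm above the underside)
- tab (a point): Centre of the tray's upright orange grip block: 12 mm (tray x) by 24 mm (tray y), from 4 to 48 mm above the tray's underside, this point at 26 mm; it lies 58 mm behind the tray's middle (17 mm from its rear edge). Tray axes. Free space of 30 mm in front of it, open behind and to the sides
- retainer_knob (a point): Upright red knob, 14 x 14 mm, from 3 to 45 mm above the deck (this point: 28 mm), at the outer end of the red sliding retainer bar at the right of the imager's entrance. Bar 8 mm (x) by 60 mm (y) by 10 mm high. dock axes; parked, the knob stands 119 mm to the right of (y) and 82.5 mm before (x) the dock point
- retainer (a joint): Travel of the red retainer bar, m: 0 parked at the side, 0.055 fully across behind the tray (the knob moves along the dock's +y). It slides stiffly (about 2 N) and stays where it is left. Across, its face is 78.5 mm before the dock point, 3.5 to 23.5 mm behind the rear edge of a tray that is home; a tray left short of that blocks it
- dish0_mid (a point): Middle of a loose round clear culture dish, 40 mm diameter, 13 mm high, 20 g, standing in the tray's pocket at tray x = 49, y = 24 mm; pocket ribs 5 mm high, 2 mm play around the dish
- dish1_mid (a point): Middle of a loose round clear culture dish, 40 mm diameter, 13 mm high, 20 g, standing in the tray's pocket at tray x = 49, y = -24 mm; pocket ribs 5 mm high, 2 mm play around the dish
- dish2_mid (a point): Middle of a loose round clear culture dish, 40 mm diameter, 13 mm high, 20 g, standing in the tray's pocket at tray x = 1, y = 24 mm; pocket ribs 5 mm high, 2 mm play around the dish
- dish3_mid (a point): Middle of a loose round clear culture dish, 40 mm diameter, 13 mm high, 20 g, standing in the tray's pocket at tray x = 1, y = -24 mm; pocket ribs 5 mm high, 2 mm play around the dish
- media_bottle: Bystander: loose capped glass bottle, 64 mm diameter, 130 mm high; origin at the underside. Leave alone
- stain_jar: Bystander: loose brown jar with red cap, 54 mm diameter, 70 mm high; origin at the underside. Leave alone
- tip_box: Bystander: loose yellow tip box, 85 x 120 x 55 mm; origin at the underside. Leave alone
- beaker: Bystander: loose glass beaker, 66 mm diameter, 85 mm high; origin at the underside. Leave alone
- pipette: Bystander: loose white hand pipette lying flat, 200 mm long, 26 mm thick; origin at the underside. Leave alone
- reagent: Bystander: loose white bottle with blue cap, 44 mm diameter, 85 mm high; origin at the underside. Leave alone
- tray: The whole loose tray described under tray_mid; origin at the centre of its underside
Not all that is in view belongs to the job. Leave any green look-alike of the tray alone.

How it is judged (in metres and radians):
On the way, in this order (a step that is already met when the one before it is completed fails the run):
1. the tray bridges the step, resting on the stand and the deck at once (contact force between tray and stand above 0.1 N and contact force between tray and imager above 0.1 N), for 0.2 s.
2. the tray is home and pressed on the stop with 4 to 14 N (x of tray_mid in the frame of stop_face above -0.078 m and y of tray_mid in the frame of dock between -0.005 and 0.005 m and z of tray_mid in the frame of dock below 0.0075 m and angle between tray_mid's own z axis and vertical below 0.03 rad and contact force between tray and stop between 4 and 14 N), for 0.8 s.
At the end, for the whole second after the job is handed in: The tray lies flat on the imager's deck (tilt under 0.03 rad), with its front edge within 3 mm of the stop and centred within 5 mm between the guides, at rest, and the retainer is across behind it (over 50 of 55 mm) (x of tray_mid in the frame of stop_face above -0.078 m and y of tray_mid in the frame of dock between -0.005 and 0.005 m and z of tray_mid in the frame of dock below 0.0075 m and angle between tray_mid's own z axis and vertical below 0.03 rad and value of joint retainer above 0.05 m and linear speed of tray below 0.01 m/s); the robot touches nothing.
It fails at once if the tray is forced: over 25 N between it and the end stop, or over 40 N between it and the imager as a whole or the stand (contact force between tray and stop above 25 N or contact force between tray and imager above 40 N or contact force between tray and stand above 40 N).
It fails at once if the tray is lifted: its middle rises more than 12 mm above where it lies on the deck (z of tray_mid in the frame of dock above 0.0165 m).
It fails at once if the tray tips by more than 0.2 rad (11 degrees) (angle between tray_mid's own z axis and vertical above 0.2 rad).
It fails at once if a dish leaves its pocket (z of any of dish0_mid, dish1_mid, dish2_mid, dish3_mid in the frame of tray_mid above 0.012 m or z of any of dish0_mid, dish1_mid, dish2_mid, dish3_mid in the frame of tray_mid below -0.002 m).
It fails at once if a bystander is pushed more than 30 mm (distance of any of media_bottle, stain_jar, tip_box, beaker, pipette, reagent from where it was at the start of the episode above 0.03 m).
It also fails if it takes over 72 s, if anything falls off the work surface, if the arm or the gripper's body presses on something with over 40 N, if the wrist force passes 120 N, or if a joint passes its speed limit or range.

ROBOT

A 7-joint arm with a two-finger parallel gripper is mounted at the origin on the work surface. World frame = base frame: x ahead of the robot, y to its left, z up, the work surface at z = 0. Lengths are in mm, angles in rad, forces in N, time in s.
With the tool pointing down it reaches from about 350 to 900 mm from the base axis. Payload 7.2 kg.
Tool frame: the origin (TCP) lies on the mounting face of the last link; the fingertips stand 182 mm ahead of it and the grasp point (between the pads) lies 163 mm ahead of it; z points along the fingers, y is the direction in which the jaws open and shut (so a half turn about z gives the same grasp; the last joint's range is limited). The gripper opens to 88 mm and grips with 3 to 60 N. Pads are 20 mm wide; open, the fingers measure 115 mm over their backs; the gripper's body (75 mm by 178 mm) begins 61 mm behind the grasp point.
Start: joints at [1.035, 0.411, -0.013, 1.596, 0.006, 1.134, -0.082], TCP at [281.814, -557.856, 404.653] pointing down, gripper open.
Joint ranges: [-2.95, 2.95], [-0.29, 1.99], [-1.47, 1.44], [0.14, 2.54], [-1.03, 4.17], [0.13, 1.85], [-2.86, 2.86]. Speed limits (rad/s): [2.39, 2.39, 3.01, 3.01, 3.14, 3.14, 3.14].

INTERFACE

Orientations are given as a unit quaternion [x, y, z, w].
In Python, from station import * gives the robot as it stands. The module is installed in compiled form; this text tells all that it offers.
- The arm moves only by the shell command python3 -m pendant 'ROWS'. ROWS is text: rows parted by semicolons, each of 7 numbers parted by spaces: the opening, from 0 (shut) to 1 (fully open), then the shift along the tool's x, y, z in cm, then the turn, a rotation vector about the tool's x, y, z in degrees. In form: grip tx ty tz rx ry rz; .... A call has exactly 8 rows; each row shifts and turns the pose as measured when the row begins, along the tool's axes as they then stand; what a row does not reach is not made up. A row lasts 1/8 s, in which the tool goes at most 62.5 mm and 10.7 degrees, less where a joint would pass 70% of its speed; a pose out of reach is approached as far as the arm can. A call with a gripper value outside its range is refused whole. The fingers move at their own pace and stop on an object; the grip force is fixed at half the most. Time passes only in rows, so rows that do not move let the fingers close, or fill a call up. It gives the time, the measured TCP pose, the force and the opening at its end, in the units of the state.
- sense(): the state, without advancing time (a new reading comes with each control period).
- capture(name): name is "scene" or "top"; returns a dict with "color" (384x512x3 uint8, red, green, blue), "fov_y" (degrees; the focal length in pixels is half the picture's height over the tangent of half this angle, whatever the lens; pixels are square), "cx", "cy" (the principal point, pixels), "rvec" (rotation vector, rad) and "tvec" (3), from world to camera coordinates, as OpenCV has them. Camera axes: x right, y down, z forward; pixel columns grow to the right and rows downward; lengths in mm; the calibration is good to about 2 mm. A picture is of the moment at which its call begins. There is no depth.
- finish_job(): hands the job in, once; it reports no verdict.
Trained networks look in the newest picture that a camera, given by its name, has taken for a name from the list of things; names that differ only in an ending like _2 or _b are one class to them, and where a whole thing is asked for, a point or a joint stands for the part that bears it (a point fixed in the world has none). Each returns a list of dicts, best first, with "score" (0 to 1); they miss things now and then, are a little off and sometimes report something else, mostly with a low value. They report only what shows in the picture. A call takes as long as a camera call. They do not tell look-alikes from the thing itself.
- look_for(camera, target): "box" ([left, top, right, bottom] in pixels, round what is visible of it).
The state is a dict: "clock": time; "q": joint angles; "joint_vel": joint speeds; "tau": joint torques, N m; "ee_pos": TCP position; "ee_rot": TCP orientation; "ft_force": force on the tool from outside, world axes, zero at the start; "wrist_torque": the same for the moment, N m; "finger_gap": opening from 0.0 (shut) to 1.0 (fully open).
Only numpy, scipy, OpenCV 4.12 (cv2) and the standard library are available. Lean on these libraries where they do the work, as an engineer would, in place of code of your own. Each camera call takes 0.05 s, during which the arm holds its last target.

## Working session

There is one attempt and no reset: what is moved stays moved. The work goes in short steps, Python scripts to look and compute and a shell command to move; the robot and the scene stay as the last step left them, time stands still between calls to the robot, and variables do not carry over. Pictures are saved under pics/ and viewed, and the job is handed in when it is done.

```bash
mkdir -p pics; ls
python3 - <<'E'
from station import *
import cv2,numpy as np
s=sense()
for k,v in s.items(): print(k,v)
for n in ("scene","top"):
    c=capture(n); cv2.imwrite(f"pics/{n}0.png",c["color"][:,:,::-1])
    print(n,{k:v for k,v in c.items() if k!="color"})
    for t in ["dock","imager","tray","tab","retainer_knob","stand","tray_mid","deck_edge","stand_edge","dish0_mid","media_bottle","stain_jar","tip_box","beaker","pipette","reagent"]:
        try: print(t,[(np.round(d["box"]).tolist(),round(d["score"],2)) for d in look_for(n,t)][:5])
        except Exception as e: print(t,"ERR",e)
print(sense()["clock"])
E
```

```text
pics
clock 0.0
q [ 1.03480894  0.41190089 -0.01273244  1.59703194  0.00559724  1.13429372
 -0.0821723 ]
joint_vel [-5.04154631e-04  5.08239611e-04 -1.50130275e-03  2.84091320e-04
 -3.94333089e-04 -2.12980055e-04  1.93246918e-05]
tau [ 3.74283190e-04 -5.87952054e+01  6.41958900e-01 -2.91074413e+01
 -5.38198510e-02  1.83338101e-02  1.34213587e-04]
ee_pos [ 281.7157608  -557.670982    403.81307083]
ee_rot [ 9.72762939e-01  2.31800833e-01 -2.34743644e-04 -7.63914739e-04]
ft_force [-0.55463472  0.26954996  0.45300128]
wrist_torque [-0.05425211  0.00943425 -0.04613299]
finger_gap 0.9983193211330408
scene {'fov_y': 45.48598146282336, 'cx': 257.16778007266424, 'cy': 192.16838804711264, 'rvec': array([ 1.70618985,  1.56457577, -0.83989917]), 'tvec': array([   7.89500939, -249.23959488, 1936.99657111])}
dock []
imager []
tray [([283.0, 160.0, 362.0, 237.0], 0.61), ([101.0, 169.0, 150.0, 199.0], 0.6), ([228.0, 191.0, 282.0, 215.0], 0.58)]
tab [([101.0, 167.0, 149.0, 197.0], 0.81), ([226.0, 191.0, 280.0, 212.0], 0.58)]
retainer_knob []
stand [([379.0, 152.0, 401.0, 179.0], 0.62), ([219.0, 186.0,
[... 1485 characters left out ...]
([386.0, 228.0, 440.0, 284.0], 0.6), ([243.0, 165.0, 294.0, 207.0], 0.56), ([356.0, 220.0, 375.0, 236.0], 0.32)]
deck_edge [([155.0, 131.0, 231.0, 230.0], 0.58)]
stand_edge [([230.0, 156.0, 303.0, 209.0], 0.94)]
dish0_mid []
media_bottle [([309.0, 100.0, 336.0, 130.0], 0.95), ([241.0, 167.0, 294.0, 206.0], 0.42), ([94.0, 147.0, 110.0, 164.0], 0.4)]
stain_jar [([354.0, 220.0, 377.0, 236.0], 0.86), ([219.0, 137.0, 221.0, 164.0], 0.7), ([217.0, 104.0, 277.0, 127.0], 0.54)]
tip_box [([358.0, 150.0, 408.0, 189.0], 0.69), ([219.0, 142.0, 229.0, 163.0], 0.6)]
beaker [([80.0, 231.0, 110.0, 256.0], 0.65)]
pipette [([217.0, 102.0, 282.0, 126.0], 0.76)]
reagent [([95.0, 142.0, 111.0, 163.0], 0.59)]
1.7
```

View upscaled.

Run:
```python
import cv2
a=cv2.imread("pics/top0.png"); b=cv2.imread("pics/scene0.png")
cv2.imwrite("pics/top0z.png",cv2.resize(a[120:240,140:320],None,fx=4.4,fy=4.4,interpolation=cv2.INTER_CUBIC))
cv2.imwrite("pics/scene0z.png",cv2.resize(b[140:260,200:380],None,fx=4.4,fy=4.4,interpolation=cv2.INTER_CUBIC))
```

```text
(no output)
```

View pics/top0.png

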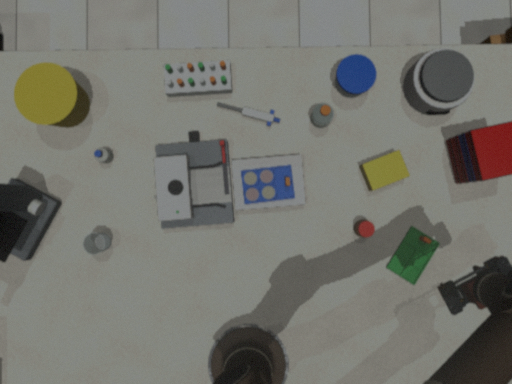

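View pics/top0z.png

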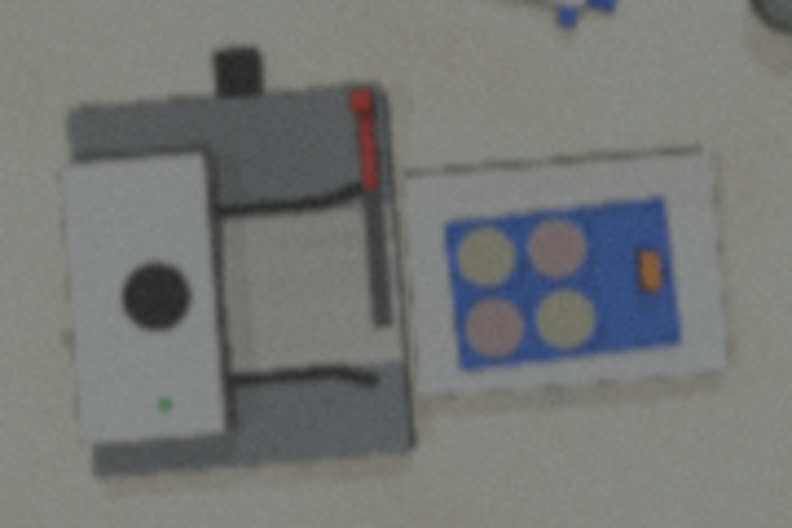

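View pics/scene0z.png

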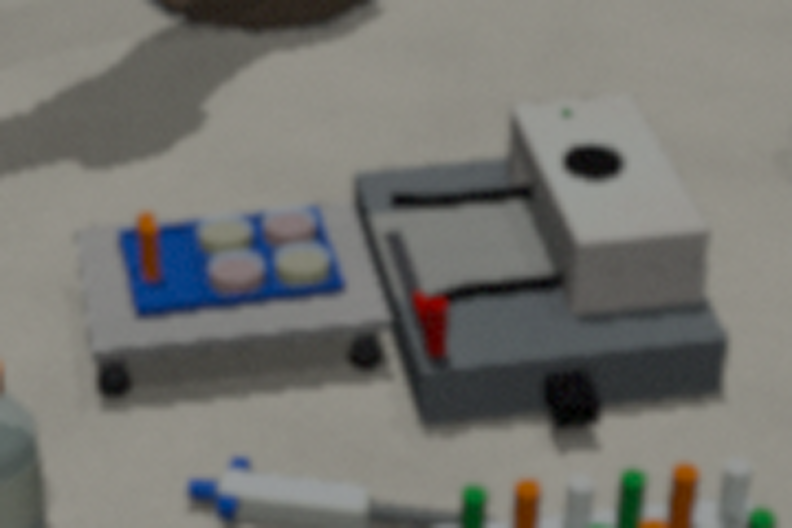

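View pics/scene0.png

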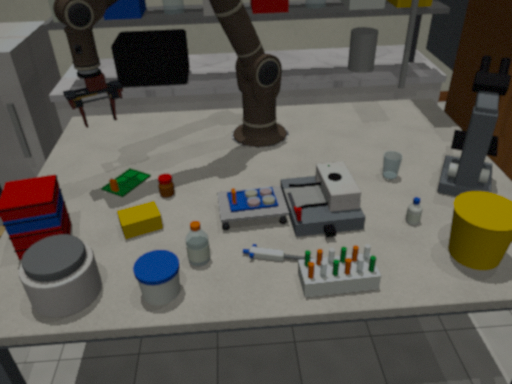

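```bash
cat > h.py <<'E'
import numpy as np,cv2
from scipy.optimize import least_squares
def K(c,h=384):
    f=h/2/np.tan(np.radians(c["fov_y"])/2); return np.array([[f,0,c["cx"]],[0,f,c["cy"]],[0,0,1.]])
C={"scene":dict(fov_y=45.48598146282336,cx=257.16778,cy=192.168388,rvec=np.array([1.70618985,1.56457577,-0.83989917]),tvec=np.array([7.89500939,-249.23959488,1936.99657111])),
"top":dict(fov_y=42.84569240529207,cx=262.418957,cy=184.93891,rvec=np.array([2.18078591,-2.21431346,0.05445311]),tvec=np.array([-44.04943889,542.72138256,1479.33958502]))}
def proj(cam,P):
    c=C[cam]; return cv2.projectPoints(np.array(P,float).reshape(-1,1,3),c["rvec"],c["tvec"],K(c),None)[0][:,0]
def ray(cam,uv):
    c=C[cam];R=cv2.Rodrigues(c["rvec"])[0]
    d=np.linalg.inv(K(c))@np.array([uv[0],uv[1],1.]); return -R.T@c["tvec"],R.T@d
def onz(cam,uv,z):
    o,d=ray(cam,uv); return o+d*(z-o[2])/d[2]
def fit(obs,x0,free_z=True):
    # obs: (cam, local xyz, uv); unknown x,y,z,yaw
    def r(p):
        c,s=np.cos(p[3]),np.sin(p[3]);R=np.array([[c,-s,0],[s,c,0],[0,0,1]]);out=[]
        z=p[2] if free_z else x0[2]
        for cam,l,uv in obs: out+=list((proj(cam,R@np.array(l)+[p[0],p[1],z])[0]-uv))
        return np.array(out)
    s=least_squares(r,x0,x_scale=[1,1,1,.01]); return s.x,r(s.x).reshape(-1,2)
E
python3 - <<'E'
from h import *
T=lambda u,v:(np.array([u,v])+.5)/4.4+[140,120]-.5
S=lambda u,v:(np.array([u,v])+.5)/4.4+[200,140]-.5
def show(n,o,x0,fz=True):
    p,r=fit(o,x0,fz); print(n,np.round(p[:3],1),"yaw",round(np.degrees(p[3]),2)); print("  res",np.round(r,1).tolist())
x0=onz("top",T(250,290),50); print(x0)
dock_t=[((-95,-135,50),(380,85)),((-95,115,50),(412,447)),((120,-135,50),(68,108)),((120,115,50),(95,477))]
dock_s=[((-95,115,50),(357,178)),((-95,-135,50),(423,380)),((120,-135,50),(723,338))]
o1=[("top",l,T(*p)) for l,p in dock_t]; o2=[("scene",l,S(*p)) for l,p in dock_s]
# knob tops
k=[("top",(-82.5,-119,95),T(361,100)),]
for nm,o in(("dock top",o1),("dock scene",o2)): show(nm,o,[x0[0],x0[1],0,1.55],False)
show("dock both",o1+o2,[x0[0],x0[1],0,1.55])
tr_t=[((75,-50,9),(447,220)),((-75,-50,9),(664,198)),((-75,50,9),(680,343)),((75,50,9),(462,370))]
tr_s=[((-75,50,9),(120,233)),((75,50,9),(318,208)),((75,-50,9),(343,288)),((-75,-50,9),(138,312))]
o1=[("top",l,T(*p)) for l,p in tr_t]; o2=[("scene",l,S(*p)) for l,p in tr_s]
t0=onz("top",T(563,283),50)
show("tray top",o1,[*t0[:2],47,1.55],False);show("tray scene",o2,[*t0[:2],47,1.55],False);show("tray both",o1+o2,[*t0[:2],47,1.55])
st_t=[((105,-75,0),(405,172)),((-105,-75,0),(703,150)),((-105,75,0),(724,370)),((105,75,0),(418,393))]
st_s=[((-105,75,0),(77,232)),((-105,-75,0),(97,350)),((105,-75,0),(390,322))]
o1=[("top",l,T(*p)) for l,p in st_t]; o2=[("scene",l,S(*p)) for l,p in st_s]
show("stand top",o1,[*t0[:2],47,1.55],False);show("stand both",o1+o2,[*t0[:2],47,1.55])
for n,a,b in(("tabtop",T(651,271),S(148,218)),("knobtop",T(361,99),S(431,298))):
    o,d=ray("top",a);q,e=ray("scene",b)
    A=np.array([d,-e]).T; st=np.linalg.lstsq(A,q-o,rcond=None)[0]
    print(n,np.round(o+d*st[0],1),np.round(q+e*st[1],1))
E
```

```text
[541.45675637 143.97914163  50.        ]
dock top [540.3 138.3   0.6] yaw 94.05
  res [[0.5, -0.7], [0.1, 0.6], [-0.4, 0.2], [-0.2, -0.0]]
dock scene [545.9 138.8   4.5] yaw 94.01
  res [[-1.2, -0.8], [-0.6, -0.8], [1.7, 1.0]]
dock both [540.3 139.5  -5.3] yaw 94.08
  res [[0.2, -0.5], [-0.1, 0.5], [-0.4, 0.4], [-0.2, -0.1], [-1.3, -0.3], [-0.6, -0.6], [1.2, 1.2]]
tray top [542.9 -67.7  46.5] yaw 95.42
  res [[-0.6, 0.3], [0.4, -0.3], [0.5, 0.3], [-0.3, -0.3]]
tray scene [547.4 -64.8  47.1] yaw 95.57
  res [[-0.3, -0.2], [0.1, 0.2], [0.8, -0.2], [-0.6, 0.1]]
tray both [543.1 -66.3  43.7] yaw 95.46
  res [[-1.0, 0.3], [-0.2, -0.2], [-0.0, 0.2], [-0.8, -0.3], [-0.7, -0.1], [-0.5, 0.3], [0.1, -0.1], [-1.1, 0.1]]
stand top [551.3 -67.5  55.7] yaw 93.43
  res [[-1.1, 0.1], [1.2, -0.1], [0.4, -0.1], [-0.5, 0.0]]
stand both [551.2 -66.6  44.9] yaw 93.63
  res [[-1.5, 0.4], [0.8, -0.1], [0.1, -0.1], [-0.6, 0.2], [-0.1, -0.4], [-1.4, 0.7], [0.3, 0.1]]
tabtop [ 547.6 -124.8   96.3] [ 547.7 -122.    96.2]
knobtop [663.6  63.7  97.3] [663.5  62.6  97.2]
```

```bash
cat >> h.py <<'E'
from scipy.spatial.transform import Rotation as Ro, Slerp
DOCK=np.array([540.3,138.4]); DY=94.05
def dockpt(x,y):
    a=np.radians(DY); return DOCK+x*np.array([np.cos(a),np.sin(a)])+y*np.array([-np.sin(a),np.cos(a)])
def todock(p):
    a=np.radians(DY); d=np.asarray(p)[:2]-DOCK; return np.array([d@[np.cos(a),np.sin(a)],d@[-np.sin(a),np.cos(a)]])
def orient(yaw,pitch=0):
    # tool y = -trayx, z down ; pitch>0 = front up (deg)
    a=np.radians(yaw); tx=np.array([np.cos(a),np.sin(a),0]); ty=np.array([-np.sin(a),np.cos(a),0])
    R=Ro.from_matrix(np.array([-ty,-tx,[0,0,-1]]).T)
    return Ro.from_rotvec(-np.radians(pitch)*ty)*R
def rows(p,R,P,Rt,n,g):
    sl=Slerp([0,1],Ro.concatenate([R,Rt])); q0,p0=R,p
    for i in range(1,n+1):
        p1=p+(P-p)*i/n; q1=sl(i/n)
        t=q0.inv().apply(p1-p0)/10; r=np.degrees((q0.inv()*q1).as_rotvec())
        print(g,*np.round(t,2),*np.round(r,2),";"); p0,q0=p1,q1
def st():
    from station import sense
    s=sense(); p=np.array(s["ee_pos"]);R=Ro.from_quat(s["ee_rot"]); m=R.as_matrix(); 
    print("t",round(s["clock"],2),"pos",np.round(p,1),"F",np.round(s["ft_force"],1),"gap",round(s["finger_gap"],3),"tyaw",round(np.degrees(np.arctan2(-m[1,1],-m[0,1])),2),"pitch",round(np.degrees(np.arcsin(-m[2,1])),2),"tx tilt",round(np.degrees(np.arcsin(m[2,0])),2))
    g=p+R.apply([0,0,163]); print("grasp pt",np.round(g,1),"dock",np.round(todock(g),1))
    return s,p,R
E
python3 - <<'E'
from h import *
s,p,R=st()
rows(p,R,np.array([548.5,-125,300.]),orient(95.5),9,0.4)
E
```

```text
t 1.7 pos [ 281.8 -557.9  404.7] F [ 0.2  0.4 -0.1] gap 0.999 tyaw 116.8 pitch -0.0 tx tilt 0.0
grasp pt [ 281.8 -557.9  241.7] dock [-676.3  307. ]
0.4 4.81 -2.96 1.16 0.0 -0.0 2.37 ;
0.4 4.69 -3.15 1.16 0.0 -0.0 2.37 ;
0.4 4.55 -3.34 1.16 0.0 -0.0 2.37 ;
0.4 4.41 -3.53 1.16 0.0 -0.0 2.37 ;
0.4 4.26 -3.71 1.16 0.0 -0.0 2.37 ;
0.4 4.1 -3.88 1.16 0.0 -0.0 2.37 ;
0.4 3.94 -4.05 1.16 0.0 -0.0 2.37 ;
0.4 3.77 -4.21 1.16 0.0 -0.0 2.37 ;
0.4 3.59 -4.36 1.16 0.0 -0.0 2.37 ;
```

```bash
python3 -m pendant '0.4 4.8 -3.0 1.1 0 0 2.4; 0.4 4.7 -3.1 1.1 0 0 2.4; 0.4 4.6 -3.3 1.1 0 0 2.4; 0.4 4.4 -3.5 1.1 0 0 2.4; 0.4 4.3 -3.7 1.1 0 0 2.4; 0.4 4.1 -3.9 1.1 0 0 2.4; 0.4 3.9 -4.0 1.1 0 0 2.4; 0.4 3.8 -4.2 1.1 0 0 2.4'
python3 - <<'E'
from h import *
s,p,R=st()
rows(p,R,np.array([548.5,-125,300.]),orient(95.5),6,0.38)
E
```

```text
clock: 2.7
ee_pos: [527.9, -170.8, 315.1]
ee_rot: [0.998, 0.055, 0.002, 0.003]
ft_force: [1.0, -0.1, 1.1]
finger_gap: 0.4
t 2.7 pos [ 527.9 -170.8  315.1] F [ 1.  -0.1  1.1] gap 0.4 tyaw 96.34 pitch -0.36 tx tilt 0.2
grasp pt [ 528.6 -171.8  152.1] dock [-308.6   33.6]
0.38 0.42 -0.72 0.25 0.06 -0.03 0.14 ;
0.38 0.42 -0.72 0.25 0.06 -0.03 0.14 ;
0.38 0.42 -0.72 0.25 0.06 -0.03 0.14 ;
0.38 0.42 -0.72 0.25 0.06 -0.03 0.14 ;
0.38 0.42 -0.73 0.25 0.06 -0.03 0.14 ;
0.38 0.42 -0.73 0.25 0.06 -0.03 0.14 ;
```

```bash
python3 -m pendant '0.38 0.4 -0.7 0.2 0.1 0 0.2; 0.38 0.4 -0.7 0.2 0.1 0 0.1; 0.38 0.4 -0.7 0.2 0.1 0 0.1; 0.38 0.4 -0.7 0.3 0.1 0 0.1; 0.38 0.4 -0.7 0.3 0 0 0.1; 0.38 0.4 -0.7 0.3 0 0 0.1; 0.38 0.1 -0.2 0 0 0 0; 0.38 0 0 0 0 0 0'
python3 - <<'E'
from h import *
from station import *
s,p,R=st()
rows(p,R,np.array([548.5,-125,243.]),orient(95.5),6,0.38)
for n in("top","scene"):
    c=capture(n); cv2.imwrite(f"pics/{n}1.png",c["color"][:,:,::-1])
a=cv2.imread("pics/top1.png")[120:240,180:330];b=cv2.imread("pics/scene1.png")[110:230,190:340]
z=lambda i:cv2.resize(i,None,fx=2.66,fy=2.66*1,interpolation=cv2.INTER_CUBIC)
cv2.imwrite("pics/c1.png",np.hstack([z(a),z(b)]))
E
```

```text
clock: 3.7
ee_pos: [549.8, -120.9, 299.1]
ee_rot: [0.999, 0.05, 0.002, -0.001]
ft_force: [0.6, 0.2, 0.2]
finger_gap: 0.376
t 3.7 pos [ 549.8 -120.9  299.1] F [0.6 0.2 0.2] gap 0.376 tyaw 95.73 pitch 0.08 tx tilt 0.2
grasp pt [ 550.3 -120.6  136.1] dock [-259.1    8.3]
0.38 -0.03 0.07 0.94 -0.01 -0.03 0.04 ;
0.38 -0.03 0.07 0.94 -0.01 -0.03 0.04 ;
0.38 -0.03 0.07 0.94 -0.01 -0.03 0.04 ;
0.38 -0.03 0.07 0.94 -0.01 -0.03 0.04 ;
0.38 -0.03 0.07 0.94 -0.01 -0.03 0.04 ;
0.38 -0.03 0.07 0.94 -0.01 -0.03 0.04 ;
```

View pics/c1.png

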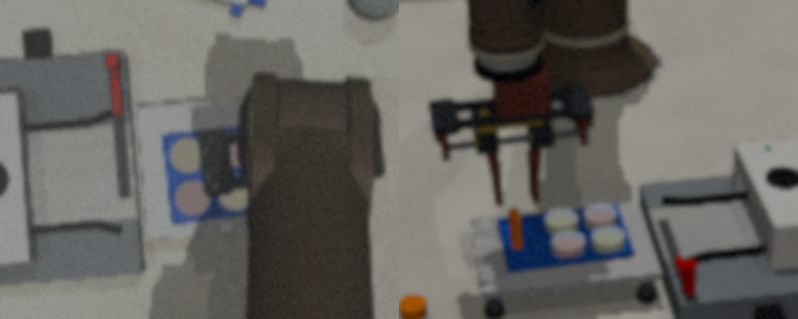

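```bash
python3 -m pendant '0.38 0 0.1 1.0 0 0 0; 0.38 0 0.1 1.0 0 0 0; 0.38 0 0.1 1.0 0 0 0; 0.38 -0.1 0.1 1.0 0 0 0; 0.38 -0.1 0 1.0 0 0 0; 0.38 0 0 0.5 0 0 0; 0.38 0 0 0 0 0 0; 0.38 0 0 0 0 0 0'
python3 - <<'E'
from h import *
from station import *
s,p,R=st()
c=capture("scene"); cv2.imwrite("pics/s2.png",c["color"][:,:,::-1])
b=c["color"][110:230,190:340,::-1]
cv2.imwrite("pics/c2.png",cv2.resize(b,None,fx=5,fy=5,interpolation=cv2.INTER_CUBIC))
print(proj("scene",[[547.6,-123.4,95],p+R.apply([0,0,182])]))
E
```

```text
clock: 4.8
ee_pos: [547.7, -126.2, 239.5]
ee_rot: [0.999, 0.049, 0.001, -0.001]
ft_force: [0.2, -0.7, 0.6]
finger_gap: 0.386
t 4.8 pos [ 547.7 -126.2  239.5] F [ 0.2 -0.7  0.6] gap 0.386 tyaw 95.65 pitch 0.08 tx tilt 0.12
grasp pt [ 548.  -126.    76.5] dock [-264.2   11. ]
[[232.83533705 189.47930635]
 [232.65413408 199.36700973]]
```

View pics/c2.png

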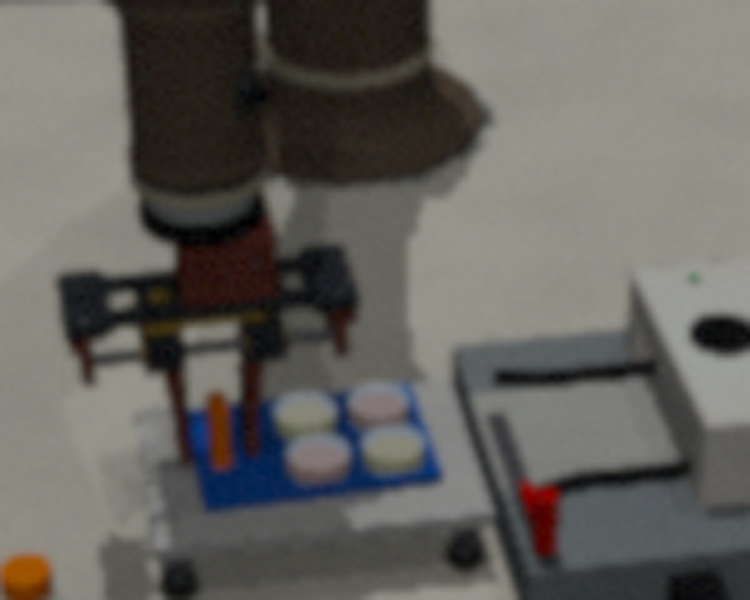

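```bash
python3 -m pendant '0.38 0 0 -0.3 0 0 0; 0.3 0 0 0 0 0 0; 0.2 0 0 0 0 0 0; 0 0 0 0 0 0 0; 0 0 0 0 0 0 0; 0 0 0 0 0 0 0; 0 0 0 0 0 0 0; 0 0 0 0 0 0 0'
python3 - <<'E'
from h import *
s,p,R=st()
E
```

```text
clock: 5.85
ee_pos: [548.0, -125.9, 243.7]
ee_rot: [0.999, 0.049, 0.002, -0.001]
ft_force: [-0.4, 0.7, 0.0]
finger_gap: 0.133
t 5.85 pos [ 548.  -125.9  243.7] F [-0.4  0.7  0. ] gap 0.133 tyaw 95.67 pitch 0.07 tx tilt 0.22
grasp pt [ 548.6 -125.7   80.7] dock [-264.    10.4]
```

```bash
python3 -m pendant '0 0 0 -0.1 0 0 0; 0 0 0.22 -0.05 0.65 0 0; 0 0 0.22 -0.05 0.65 0 0; 0 0 0.22 -0.05 0.65 0 0; 0 0 0.22 -0.05 0.65 0 0; 0 0 0 0 0 0 0; 0 0 0 0 0 0 0; 0 0 0 0 0 0 0'
python3 - <<'E'
from h import *
s,p,R=st()
E
```

```text
clock: 6.85
ee_pos: [548.0, -136.1, 245.4]
ee_rot: [0.998, 0.049, -0.001, -0.025]
ft_force: [-0.6, -0.3, -3.4]
finger_gap: 0.137
t 6.85 pos [ 548.  -136.1  245.4] F [-0.6 -0.3 -3.4] gap 0.137 tyaw 95.63 pitch 2.87 tx tilt 0.06
grasp pt [ 547.4 -127.9   82.6] dock [-266.2   11.7]
```

```bash
python3 -m pendant '0 0.2 0 0 0 0 0.27; 0 0.2 -0.4 0.02 0 0 0.27; 0 0.2 -0.5 0.02 0 0 0.27; 0 0.2 -0.5 0.03 0 0 0.27; 0 0.2 -0.5 0.02 0 0 0.27; 0 0.15 -0.4 0.02 0 0 0.25; 0 0 0 0 0 0 0; 0 0 0 0 0 0 0'
python3 - <<'E'
from h import *
from station import *
s,p,R=st()
c=capture("scene"); cv2.imwrite("pics/s3.png",c["color"][:,:,::-1])
b=c["color"][130:240,200:340,::-1]
cv2.imwrite("pics/c3.png",cv2.resize(b,None,fx=5.4,fy=5.4,interpolation=cv2.INTER_CUBIC))
E
```

```text
clock: 7.85
ee_pos: [558.5, -109.3, 245.5]
ee_rot: [0.999, 0.035, -0.001, -0.025]
ft_force: [-0.3, -0.4, -2.9]
finger_gap: 0.135
t 7.85 pos [ 558.5 -109.3  245.5] F [-0.3 -0.4 -2.9] gap 0.135 tyaw 94.01 pitch 2.88 tx tilt -0.02
grasp pt [ 557.8 -101.1   82.7] dock [-240.1   -0.6]
```

View pics/c3.png

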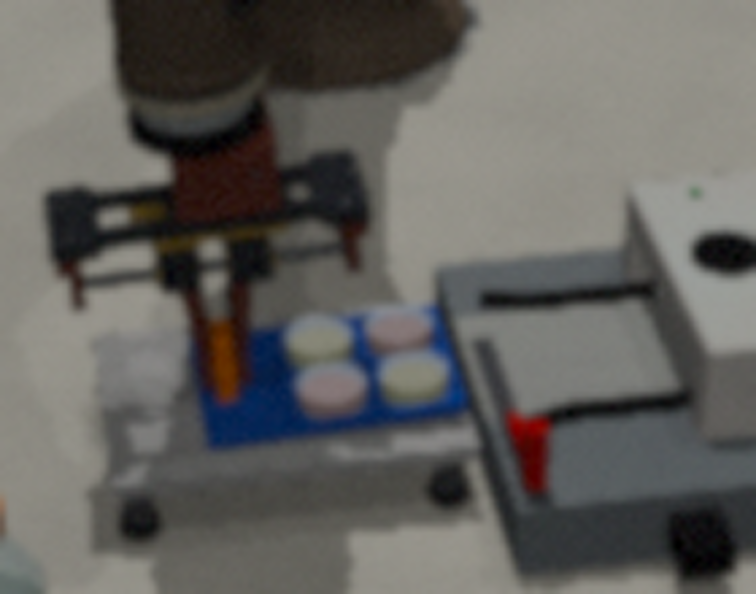

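```bash
python3 -m pendant '0 0 -0.4 0.02 0 0 0; 0 0 -0.5 0.02 0 0 0; 0 0 -0.5 0.03 0 0 0; 0 0 -0.5 0.02 0 0 0; 0 0 -0.5 0.03 0 0 0; 0 0 -0.5 0.02 0 0 0; 0 0 -0.2 0.01 0 0 0; 0 0 0 0 0 0 0'
python3 - <<'E'
from h import *
s,p,R=st()
E
```

```text
clock: 8.9
ee_pos: [556.0, -76.0, 245.6]
ee_rot: [0.999, 0.035, -0.001, -0.025]
ft_force: [0.3, -0.2, -3.3]
finger_gap: 0.135
t 8.9 pos [556.  -76.  245.6] F [ 0.3 -0.2 -3.3] gap 0.135 tyaw 94.01 pitch 2.9 tx tilt -0.03
grasp pt [555.3 -67.8  82.8] dock [-206.7   -0.4]
```

```bash
python3 -m pendant '0 0 -0.18 0.03 -0.5 0 0; 0 0 -0.18 0.03 -0.5 0 0; 0 0 -0.18 0.03 -0.5 0 0; 0 0 0 0.05 0 0 0; 0 0 0 0.05 0 0 0; 0 0 0 0 0 0 0; 0 0 0 0 0 0 0; 0 0 0 0 0 0 0'
python3 - <<'E'
from h import *
s,p,R=st()
E
```

```text
clock: 9.9
ee_pos: [555.6, -70.7, 244.2]
ee_rot: [0.999, 0.035, -0.001, -0.011]
ft_force: [-1.2, 0.2, -1.5]
finger_gap: 0.135
t 9.9 pos [555.6 -70.7 244.2] F [-1.2  0.2 -1.5] gap 0.135 tyaw 93.97 pitch 1.28 tx tilt -0.02
grasp pt [555.2 -67.   81.2] dock [-206.    -0.4]
```

```bash
python3 -m pendant '0 0 0 0.05 0 0 0; 0 0 0 0.05 0 0 0; 0 0 0 0.05 0 0 0; 0 0 0 0.05 0 0 0; 0 0 0 0.05 0 0 0; 0 0 0 0.03 0 0 0; 0 0 0 0.03 0 0 0; 0 0 0 0.03 0 0 0'
python3 - <<'E'
from h import *
from station import *
s,p,R=st()
c=capture("scene"); cv2.imwrite("pics/s4.png",c["color"][:,:,::-1])
b=c["color"][130:240,200:340,::-1]
cv2.imwrite("pics/c4.png",cv2.resize(b,None,fx=5.4,fy=5.4,interpolation=cv2.INTER_CUBIC))
E
```

```text
clock: 10.9
ee_pos: [555.4, -70.6, 244.0]
ee_rot: [0.999, 0.034, 0.0, -0.011]
ft_force: [-4.4, 2.0, 6.1]
finger_gap: 0.138
t 10.9 pos [555.4 -70.6 244. ] F [-4.4  2.   6.1] gap 0.138 tyaw 93.95 pitch 1.25 tx tilt 0.04
grasp pt [555.2 -67.1  81.1] dock [-206.    -0.4]
```

View pics/c4.png

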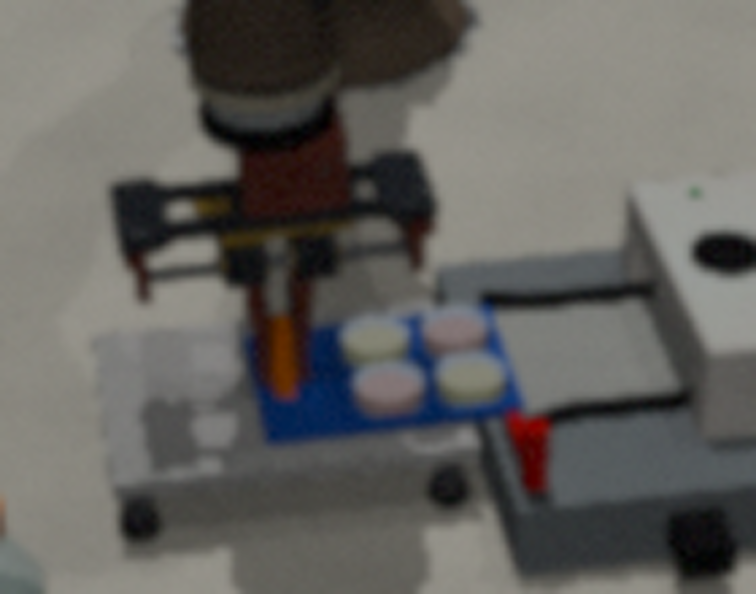

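```bash
python3 -m pendant '0 0 0 0 0 0 0; 0.18 0 0 0 0 0 0; 0.2 0 0 0 0 0 0; 0.2 0 0 0 0 0 0; 0.2 0 0 0 0 0 0; 0.2 0 0 0 0 0 0; 0.2 0 0 0 0 0 0; 0.2 0 0 0 0 0 0'
python3 - <<'E'
from h import *
s,p,R=st(); print(s["wrist_torque"])
E
```

```text
clock: 11.95
ee_pos: [556.2, -70.7, 243.7]
ee_rot: [0.999, 0.034, 0.001, -0.011]
ft_force: [0.3, -0.2, 0.1]
finger_gap: 0.2
t 11.95 pos [556.2 -70.7 243.7] F [ 0.3 -0.2  0.1] gap 0.2 tyaw 93.94 pitch 1.25 tx tilt 0.16
grasp pt [556.4 -67.1  80.8] dock [-206.1   -1.6]
[ 0.00247959  0.0270945  -0.03040046]
```

```bash
python3 -m pendant '0.1 0 0 0 0 0 0; 0 0 0 0 0 0 0; 0 0 0 0 0 0 0; 0 0 0 0 0 0 0; 0 0 -0.15 -0.1 -0.42 0 0; 0 0 -0.15 -0.1 -0.42 0 0; 0 0 -0.15 -0.1 -0.42 0 0; 0 0 0 0 0 0 0'
python3 - <<'E'
from h import *
from station import *
s,p,R=st()
c=capture("scene"); cv2.imwrite("pics/s5.png",c["color"][:,:,::-1])
b=c["color"][130:240,200:340,::-1]
cv2.imwrite("pics/c5.png",cv2.resize(b,None,fx=5.4,fy=5.4,interpolation=cv2.INTER_CUBIC))
E
```

```text
clock: 12.95
ee_pos: [555.5, -65.9, 246.3]
ee_rot: [0.999, 0.034, 0.001, 0.001]
ft_force: [1.3, 0.2, -2.1]
finger_gap: 0.135
t 12.95 pos [555.5 -65.9 246.3] F [ 1.3  0.2 -2.1] gap 0.135 tyaw 93.94 pitch -0.1 tx tilt 0.08
grasp pt [555.7 -66.1  83.3] dock [-205.1   -0.9]
```

View pics/c5.png

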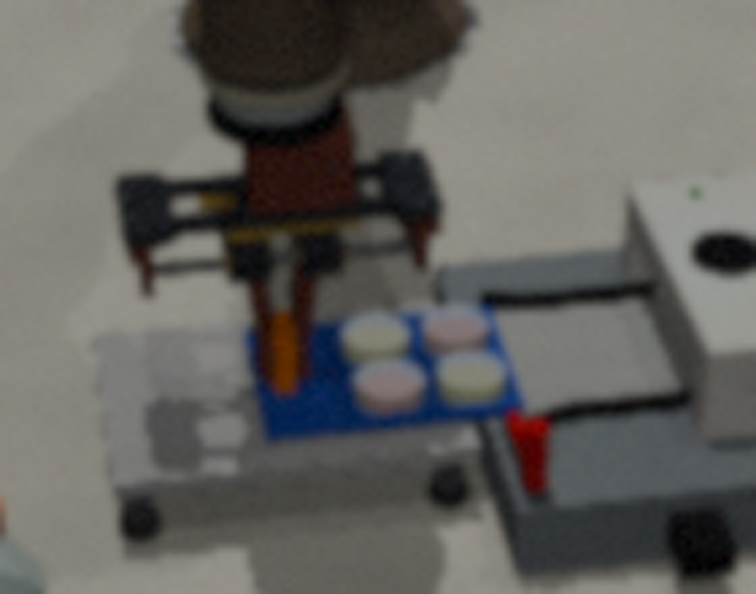

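```bash
python3 -m pendant '0 0 -0.3 0 0 0 0; 0 0 -0.4 0 0 0 0; 0 0 -0.4 0 0 0 0; 0 0 -0.4 0 0 0 0; 0 0 -0.4 0 0 0 0; 0 0 -0.4 0 0 0 0; 0 0 -0.3 0 0 0 0; 0 0 0 0 0 0 0'
python3 - <<'E'
from h import *
from station import *
s,p,R=st()
c=capture("top"); cv2.imwrite("pics/t6.png",c["color"][:,:,::-1])
b=c["color"][125:235,150:290,::-1]
cv2.imwrite("pics/c6.png",cv2.resize(b,None,fx=5.4,fy=5.4,interpolation=cv2.INTER_CUBIC))
E
```

```text
clock: 14.0
ee_pos: [553.5, -38.1, 246.2]
ee_rot: [0.999, 0.034, 0.001, 0.001]
ft_force: [-1.0, 1.5, -3.1]
finger_gap: 0.137
t 14.0 pos [553.5 -38.1 246.2] F [-1.   1.5 -3.1] gap 0.137 tyaw 93.94 pitch -0.09 tx tilt 0.08
grasp pt [553.8 -38.4  83.2] dock [-177.3   -0.9]
```

View pics/c6.png

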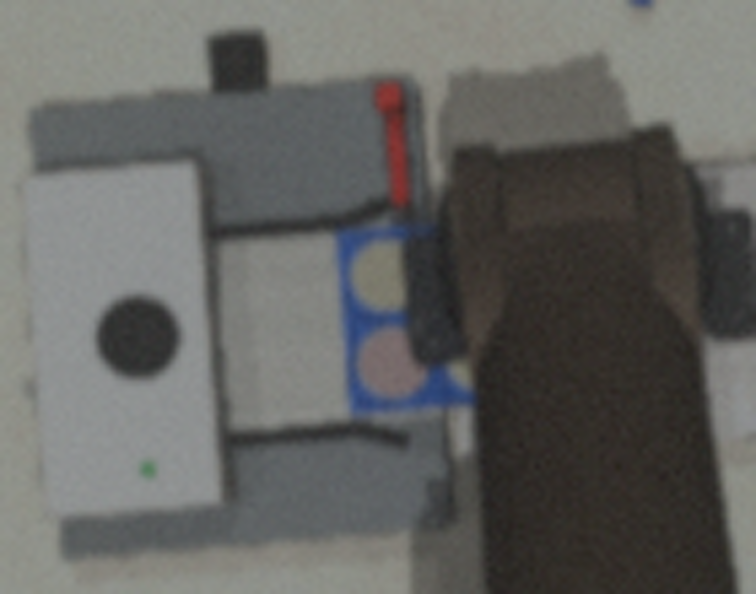

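```bash
python3 -m pendant '0 0 -0.5 0 0 0 0; 0 0 -0.5 0 0 0 0; 0 0 -0.5 0 0 0 0; 0 0 -0.5 0 0 0 0; 0 0 -0.5 0 0 0 0; 0 0 -0.5 0 0 0 0; 0 0 -0.5 0 0 0 0; 0 0 0 0 0 0 0'
python3 - <<'E'
from h import *
s,p,R=st()
E
```

```text
clock: 15.05
ee_pos: [551.0, -0.8, 246.2]
ee_rot: [0.999, 0.034, 0.001, 0.001]
ft_force: [-1.1, -0.0, -3.2]
finger_gap: 0.131
t 15.05 pos [551.   -0.8 246.2] F [-1.1 -0.  -3.2] gap 0.131 tyaw 93.93 pitch -0.09 tx tilt 0.09
grasp pt [551.2  -1.   83.2] dock [-139.9   -1. ]
```

```bash
python3 -m pendant '0 0 -0.6 0.02 0 0 0; 0 0 -0.6 0.02 0 0 0; 0 0 -0.6 0 0 0 0; 0 0 -0.6 0 0 0 0; 0 0 -0.6 0 0 0 0; 0 0 -0.6 0 0 0 0; 0 0 -0.5 0 0 0 0; 0 0 0 0 0 0 0'
python3 - <<'E'
from h import *
s,p,R=st()
E
```

```text
clock: 16.05
ee_pos: [548.3, 42.8, 246.1]
ee_rot: [0.999, 0.034, 0.001, 0.001]
ft_force: [-0.2, 1.0, -1.8]
finger_gap: 0.141
t 16.05 pos [548.3  42.8 246.1] F [-0.2  1.  -1.8] gap 0.141 tyaw 93.9 pitch -0.1 tx tilt 0.14
grasp pt [548.7  42.5  83.1] dock [-96.2  -1.6]
```

```bash
python3 -m pendant '0 0 -0.5 0 0 0 0; 0 0 -0.5 0 0 0 0; 0 0 -0.5 0 0 0 0; 0 0 -0.5 0 0 0 0; 0 0 -0.2 0.02 0 0 0; 0 0 -0.1 0.02 0 0 0; 0 0 -0.1 0.02 0 0 0; 0 0 -0.1 0.0 0 0 0'
python3 - <<'E'
from h import *
s,p,R=st()
E
```

```text
clock: 17.05
ee_pos: [546.9, 67.2, 246.2]
ee_rot: [0.999, 0.033, 0.002, 0.002]
ft_force: [-0.5, -3.8, 2.1]
finger_gap: 0.134
t 17.05 pos [546.9  67.2 246.2] F [-0.5 -3.8  2.1] gap 0.134 tyaw 93.77 pitch -0.23 tx tilt 0.18
grasp pt [547.5  66.6  83.2] dock [-72.2  -2.1]
```

```bash
python3 -m pendant '0 0 0 -0.03 0 0 0; 0 0 -0.1 -0.01 0 0 0; 0 0 -0.1 0 0 0 0; 0 0 -0.1 0 0 0 0; 0 0 -0.1 0 0 0 0; 0 0 -0.1 0 0 0 0; 0 0 -0.1 0 0 0 0; 0 0 -0.1 0.0 0 0 0'
python3 - <<'E'
from h import *
s,p,R=st()
E
```

```text
clock: 18.05
ee_pos: [546.3, 75.2, 246.2]
ee_rot: [0.999, 0.033, 0.002, 0.002]
ft_force: [0.4, -3.3, 1.6]
finger_gap: 0.137
t 18.05 pos [546.3  75.2 246.2] F [ 0.4 -3.3  1.6] gap 0.137 tyaw 93.79 pitch -0.19 tx tilt 0.17
grasp pt [546.8  74.6  83.2] dock [-64.1  -2. ]
```

```bash
python3 -m pendant '0 0 -0.1 -0.03 0 0 0; 0 0 -0.1 -0.01 0 0 0; 0 0 -0.1 0 0 0 0; 0 0 -0.1 0 0 0 0; 0 0 -0.1 0 0 0 0; 0 0 -0.1 0 0 0 0; 0 0 -0.1 0 0 0 0; 0 0 -0.1 0.0 0 0 0'
python3 - <<'E'
from h import *
s,p,R=st()
E
```

```text
clock: 19.05
ee_pos: [545.4, 84.4, 246.2]
ee_rot: [0.999, 0.033, 0.001, 0.001]
ft_force: [0.3, -2.1, -0.3]
finger_gap: 0.138
t 19.05 pos [545.4  84.4 246.2] F [ 0.3 -2.1 -0.3] gap 0.138 tyaw 93.82 pitch -0.15 tx tilt 0.13
grasp pt [545.8  84.   83.2] dock [-54.7  -1.7]
```

```bash
python3 -m pendant '0 0 -0.05 0 0 0 0; 0 0 -0.05 0 0 0 0; 0 0 -0.05 0 0 0 0; 0 0 -0.05 0 0 0 0; 0 0 -0.05 0 0 0 0; 0 0 -0.05 0 0 0 0; 0 0 -0.05 0 0 0 0; 0 0 -0.05 0.0 0 0 0'
python3 - <<'E'
from h import *
s,p,R=st()
E
```

```text
clock: 20.05
ee_pos: [545.1, 88.6, 246.2]
ee_rot: [0.999, 0.033, 0.001, 0.001]
ft_force: [0.2, -1.4, -0.5]
finger_gap: 0.139
t 20.05 pos [545.1  88.6 246.2] F [ 0.2 -1.4 -0.5] gap 0.139 tyaw 93.82 pitch -0.16 tx tilt 0.13
grasp pt [545.5  88.2  83.2] dock [-50.5  -1.7]
```

```bash
python3 -m pendant '0 0 -0.05 0 0 0 0; 0 0 -0.05 0 0 0 0; 0 0 -0.05 0 0 0 0; 0 0 -0.05 0 0 0 0; 0 0 -0.05 0 0 0 0; 0 0 -0.05 0 0 0 0; 0 0 -0.05 0 0 0 0; 0 0 -0.05 0.0 0 0 0'
python3 - <<'E'
from h import *
s,p,R=st()
E
```

```text
clock: 21.05
ee_pos: [544.9, 92.9, 246.2]
ee_rot: [0.999, 0.033, 0.001, 0.001]
ft_force: [-0.0, -1.3, -0.2]
finger_gap: 0.136
t 21.05 pos [544.9  92.9 246.2] F [-0.  -1.3 -0.2] gap 0.136 tyaw 93.82 pitch -0.16 tx tilt 0.13
grasp pt [545.3  92.4  83.2] dock [-46.2  -1.7]
```

```bash
python3 -m pendant '0 0 -0.05 0 0 0 0; 0 0 -0.05 0 0 0 0; 0 0 -0.05 0 0 0 0; 0 0 -0.05 0 0 0 0; 0 0 -0.05 0 0 0 0; 0 0 -0.05 0 0 0 0; 0 0 -0.05 0 0 0 0; 0 0 -0.05 0.0 0 0 0'
python3 - <<'E'
from h import *
s,p,R=st()
E
```

```text
clock: 22.05
ee_pos: [544.6, 97.1, 246.2]
ee_rot: [0.999, 0.033, 0.001, 0.001]
ft_force: [-0.2, -1.4, -0.3]
finger_gap: 0.131
t 22.05 pos [544.6  97.1 246.2] F [-0.2 -1.4 -0.3] gap 0.131 tyaw 93.82 pitch -0.16 tx tilt 0.13
grasp pt [545.   96.7  83.2] dock [-41.9  -1.7]
```

```bash
python3 -m pendant '0 0 -0.05 0 0 0 0; 0 0 -0.05 0 0 0 0; 0 0 -0.05 0 0 0 0; 0 0 -0.05 0 0 0 0; 0 0 -0.05 0 0 0 0; 0 0 -0.05 0 0 0 0; 0 0 -0.05 0 0 0 0; 0 0 -0.05 0.0 0 0 0'
python3 - <<'E'
from h import *
s,p,R=st()
E
```

```text
clock: 23.05
ee_pos: [544.6, 98.2, 246.6]
ee_rot: [0.999, 0.032, 0.001, 0.003]
ft_force: [-0.2, -5.4, 0.8]
finger_gap: 0.139
t 23.05 pos [544.6  98.2 246.6] F [-0.2 -5.4  0.8] gap 0.139 tyaw 93.7 pitch -0.39 tx tilt 0.12
grasp pt [545.   97.1  83.6] dock [-41.5  -1.8]
```

```bash
python3 -m pendant '0 0 -0.08 0.02 0 0 0; 0 0 -0.09 0.02 0.05 0 0; 0 0 -0.09 0.02 0.05 0 0; 0 0 -0.1 0.02 0.05 0 0; 0 0 -0.1 0.02 0.05 0 0; 0 0 -0.1 0.02 0.05 0 0; 0 0 -0.1 0.02 0.05 0 0; 0 0 -0.1 0.02 0.05 0 0'
python3 - <<'E'
from h import *
s,p,R=st()
E
```

```text
clock: 24.05
ee_pos: [544.6, 98.8, 246.8]
ee_rot: [1.0, 0.03, 0.001, 0.005]
ft_force: [-0.7, -7.2, 4.5]
finger_gap: 0.135
t 24.05 pos [544.6  98.8 246.8] F [-0.7 -7.2  4.5] gap 0.135 tyaw 93.48 pitch -0.58 tx tilt 0.09
grasp pt [545.   97.2  83.8] dock [-41.5  -1.8]
```

```bash
python3 -m pendant '0 0 -0.13 0 0.1 0 0; 0 0 -0.15 0 0.1 0 0; 0 0 -0.16 0 0.1 0 0; 0 0 -0.16 0 0.1 0 0; 0 0 -0.16 0 0.1 0 0; 0 0 -0.16 0 0.1 0 0; 0 0 -0.16 0 0.1 0 0; 0 0 -0.16 0 0.1 0 0'
python3 - <<'E'
from h import *
s,p,R=st()
E
```

```text
clock: 25.05
ee_pos: [544.8, 99.5, 247.3]
ee_rot: [1.0, 0.029, 0.0, 0.007]
ft_force: [-0.5, -9.0, 2.0]
finger_gap: 0.138
t 25.05 pos [544.8  99.5 247.3] F [-0.5 -9.   2. ] gap 0.138 tyaw 93.27 pitch -0.75 tx tilt 0.01
grasp pt [545.   97.3  84.4] dock [-41.3  -1.8]
```

```bash
python3 -m pendant '0 0 -0.2 0.02 0.15 0 -0.05; 0 0 -0.21 0.02 0.2 0 -0.05; 0 0 -0.22 0.02 0.2 0 -0.05; 0 0 -0.22 0.02 0.2 0 -0.05; 0 0 -0.22 0.02 0.2 0 -0.05; 0 0 -0.22 0.02 0.2 0 -0.05; 0 0 -0.22 0.02 0.2 0 -0.05; 0 0 -0.22 0.02 0.2 0 -0.05'
python3 - <<'E'
from h import *
s,p,R=st()
E
```

```text
clock: 26.05
ee_pos: [545.3, 98.9, 246.8]
ee_rot: [1.0, 0.028, -0.001, 0.005]
ft_force: [-1.3, -11.7, 3.6]
finger_gap: 0.134
t 26.05 pos [545.3  98.9 246.8] F [ -1.3 -11.7   3.6] gap 0.134 tyaw 93.17 pitch -0.59 tx tilt -0.12
grasp pt [545.   97.2  83.8] dock [-41.4  -1.8]
```

```bash
python3 -m pendant '0 0 -0.22 0.02 0.2 0 -0.05; 0 0 -0.22 0.02 0.2 0 -0.05; 0 0 -0.22 0.02 0.2 0 -0.05; 0 0 -0.22 0.02 0.2 0 -0.05; 0 0 -0.22 0.02 0.2 0 -0.05; 0 0 -0.22 0.02 0.2 0 -0.05; 0 0 -0.22 0.02 0.2 0 -0.05; 0 0 -0.22 0.02 0.2 0 -0.05'
python3 - <<'E'
from h import *
s,p,R=st(); print(s["wrist_torque"])
E
```

```text
clock: 27.05
ee_pos: [545.6, 98.3, 246.3]
ee_rot: [1.0, 0.027, -0.002, 0.004]
ft_force: [-1.1, -11.1, 3.7]
finger_gap: 0.13
t 27.05 pos [545.6  98.3 246.3] F [ -1.1 -11.1   3.7] gap 0.13 tyaw 93.05 pitch -0.4 tx tilt -0.24
grasp pt [545.   97.1  83.3] dock [-41.5  -1.7]
[-1.99138016 -0.21999577  0.41153054]
```

```bash
python3 -m pendant '0 0 0 0 0 0 0; 0 0 0 0 0 0 0; 0.25 0 0 0 0 0 0; 0.38 0 0 0 0 0 0; 0.38 0 0 0 0 0 0; 0.38 0 0 -0.8 0 0 0; 0.38 0 0 -2.0 0 0 0; 0.38 0 0 -3.0 0 0 0'
python3 - <<'E'
from h import *
s,p,R=st()
g=dockpt(-82.5,-119); print("knob",g)
E
```

```text
clock: 28.05
ee_pos: [544.9, 101.3, 304.7]
ee_rot: [1.0, 0.028, -0.004, 0.002]
ft_force: [0.0, -0.2, 0.5]
finger_gap: 0.378
t 28.05 pos [544.9 101.3 304.7] F [ 0.  -0.2  0.5] gap 0.378 tyaw 93.22 pitch -0.24 tx tilt -0.45
grasp pt [543.7 100.6 141.7] dock [-38.   -0.7]
knob [664.82955911  64.51063062]
```

Run:
```python
from h import *
s,p,R=st()
rows(p,R,np.array([*dockpt(-82.5,-150),305.]),orient(94),6,0)
```

```text
t 28.05 pos [544.9 101.3 304.7] F [ 0.  -0.2  0.5] gap 0.378 tyaw 93.22 pitch -0.24 tx tilt -0.45
grasp pt [543.7 100.6 141.7] dock [-38.   -0.7]
0 2.48 0.72 -0.02 0.04 0.07 -0.13 ;
0 2.48 0.72 -0.02 0.04 0.07 -0.13 ;
0 2.47 0.73 -0.02 0.04 0.07 -0.13 ;
0 2.47 0.73 -0.01 0.04 0.07 -0.13 ;
0 2.47 0.74 -0.01 0.04 0.07 -0.13 ;
0 2.47 0.75 -0.01 0.04 0.07 -0.13 ;
```

```bash
python3 -m pendant '0.2 2.5 0.7 0 0 0.1 -0.1; 0 2.5 0.7 0 0 0.1 -0.1; 0 2.5 0.7 0 0 0.1 -0.1; 0 2.5 0.7 0 0.1 0.1 -0.1; 0 2.4 0.7 0 0.1 0 -0.1; 0 2.3 0.7 0 0 0 -0.1; 0 0.1 0.1 0 0 0 0; 0 0 0 0 0 0 0'
python3 - <<'E'
from h import *
from station import *
s,p,R=st()
rows(p,R,np.array([*dockpt(-82.5,-148),246.]),orient(94),6,0)
for n in("top","scene"):
    c=capture(n); cv2.imwrite(f"pics/{n}7.png",c["color"][:,:,::-1])
a=cv2.imread("pics/top7.png")[120:240,140:290];b=cv2.imread("pics/scene7.png")[120:240,220:370]
z=lambda i:cv2.resize(i,None,fx=2.66,fy=2.66*1,interpolation=cv2.INTER_CUBIC)
cv2.imwrite("pics/c7.png",np.hstack([z(a),z(b)]))
E
```

```text
clock: 29.05
ee_pos: [699.6, 68.2, 312.5]
ee_rot: [0.999, 0.034, 0.003, -0.001]
ft_force: [-0.1, 1.1, -0.2]
finger_gap: 0.008
t 29.05 pos [699.6  68.2 312.5] F [-0.1  1.1 -0.2] gap 0.008 tyaw 93.92 pitch 0.14 tx tilt 0.39
grasp pt [700.7  68.7 149.5] dock [ -80.8 -155.1]
0 -0.11 0.02 1.11 -0.02 -0.07 -0.01 ;
0 -0.11 0.02 1.11 -0.02 -0.07 -0.01 ;
0 -0.1 0.02 1.11 -0.02 -0.07 -0.01 ;
0 -0.1 0.02 1.11 -0.02 -0.07 -0.01 ;
0 -0.1 0.02 1.11 -0.02 -0.07 -0.01 ;
0 -0.1 0.02 1.11 -0.02 -0.07 -0.01 ;
```

View pics/c7.png

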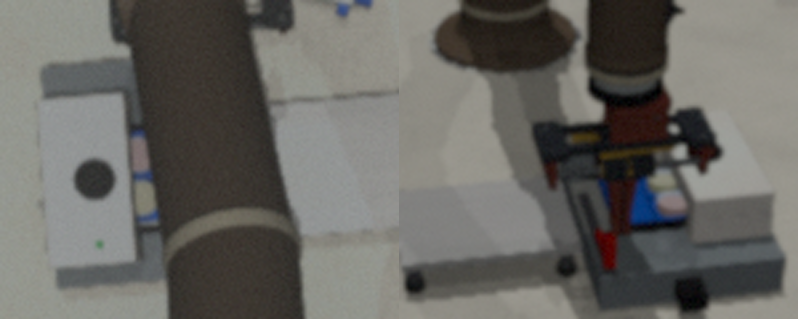

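Run:
```python
from h import *
q=proj("scene",[[664.8,64.5,95],[700.8,68.7,130.6]]); print((q-[220,120])*2.66+[399,0])
```

```text
[[607.13272497 234.56289667]
 [617.1273683  227.71687166]]
```

Prediction matches the picture (finger tip at about (620,227), knob at (606,234)). Descend outside the knob.

```bash
python3 -m pendant '0 -0.1 0 1.1 0 -0.1 0; 0 -0.1 0 1.1 0 -0.1 0; 0 0 0.1 1.1 0 -0.1 0; 0 0 0.1 1.1 0 -0.1 0; 0 0 0 1.0 0 0 0; 0 0 0 0.8 0 0 0; 0 0 0 0 0 0 0; 0 0 0 0 0 0 0'
python3 - <<'E'
from h import *
s,p,R=st()
rows(p,R,np.array([*dockpt(-82.5,-136),246.]),orient(94),6,0)
E
```

```text
clock: 30.15
ee_pos: [696.2, 66.9, 245.5]
ee_rot: [0.999, 0.035, -0.001, -0.001]
ft_force: [0.3, -0.3, 0.1]
finger_gap: 0.004
t 30.15 pos [696.2  66.9 245.5] F [ 0.3 -0.3  0.1] gap 0.004 tyaw 94.0 pitch 0.14 tx tilt -0.14
grasp pt [695.8  67.3  82.5] dock [ -81.9 -150.1]
0 -0.24 0.0 -0.01 -0.02 0.02 0.0 ;
0 -0.24 0.0 -0.01 -0.02 0.02 0.0 ;
0 -0.24 0.0 -0.01 -0.02 0.02 0.0 ;
0 -0.24 0.0 -0.01 -0.02 0.02 0.0 ;
0 -0.24 0.0 -0.01 -0.02 0.02 0.0 ;
0 -0.24 0.0 -0.01 -0.02 0.02 0.0 ;
```

```bash
python3 -m pendant '0 -0.5 0 0 0 0 0; 0 -0.6 0 0 0 0 0; 0 -0.6 0 0 0 0 0; 0 -0.6 0 0 0 0 0; 0 -0.6 0 0 0 0 0; 0 -0.6 0 0 0 0 0; 0 -0.5 0 0 0 0 0; 0 -0.1 0 0 0 0 0'
python3 - <<'E'
from h import *
s,p,R=st()
E
```

```text
clock: 31.15
ee_pos: [653.2, 63.9, 247.1]
ee_rot: [0.999, 0.035, 0.001, -0.001]
ft_force: [2.8, -0.4, -1.5]
finger_gap: 0.008
t 31.15 pos [653.2  63.9 247.1] F [ 2.8 -0.4 -1.5] gap 0.008 tyaw 94.0 pitch 0.16 tx tilt 0.13
grasp pt [653.5  64.4  84.1] dock [ -81.8 -107.7]
```

```bash
python3 -m pendant '0 -0.4 0 0 0 0 0; 0 -0.4 0 0 0 0 0; 0 -0.4 0 0 0 0 0; 0 -0.3 0 0 0 0 0; 0 -0.3 0 0 0 0 0; 0 -0.2 0 0 0 0 0; 0 -0.1 0 0 0 0 0; 0 -0.1 0 0 0 0 0'
python3 - <<'E'
from h import *
s,p,R=st()
E
```

```text
clock: 32.15
ee_pos: [630.0, 62.3, 247.2]
ee_rot: [0.999, 0.035, 0.001, -0.001]
ft_force: [1.1, -0.1, -1.3]
finger_gap: 0.008
t 32.15 pos [630.   62.3 247.2] F [ 1.1 -0.1 -1.3] gap 0.008 tyaw 94.0 pitch 0.16 tx tilt 0.15
grasp pt [630.5  62.8  84.2] dock [-81.8 -84.6]
```

```bash
python3 -m pendant '0 -0.1 0 0 0 0 0; 0 -0.1 0 0 0 0 0; 0 -0.1 0 0 0 0 0; 0 -0.1 0 0 0 0 0; 0 -0.1 0 0 0 0 0; 0 -0.1 0 0 0 0 0; 0 -0.1 0 0 0 0 0; 0 -0.1 0 0 0 0 0'
python3 - <<'E'
from h import *
s,p,R=st()
E
```

```text
clock: 33.15
ee_pos: [624.6, 61.8, 247.3]
ee_rot: [0.999, 0.035, 0.006, -0.002]
ft_force: [5.6, 0.7, -4.5]
finger_gap: 0.004
t 33.15 pos [624.6  61.8 247.3] F [ 5.6  0.7 -4.5] gap 0.004 tyaw 93.99 pitch 0.2 tx tilt 0.68
grasp pt [626.5  62.5  84.4] dock [-81.8 -80.6]
```

```bash
python3 -m pendant '0 -0.15 0 0 0 0 0; 0 -0.15 0 0 0 0 0; 0 -0.15 0 0 0 0 0; 0 0 0 0 0 0 0; 0 0.5 0 0 0 0 0; 0 1.0 0 0 0 0 0; 0 1.0 0 -1.0 0 0 0; 0 1.5 0 -3.0 0 0 0'
python3 - <<'E'
from h import *
s,p,R=st()
E
python3 -m pendant '0 2 0 -4 0 0 0; 0 3 1 -4 0 0 0; 0 4 3 -3 0 0 0; 0 4 4 0 0 0 0; 0 4 4 0 0 0 0; 0 2 4 0 0 0 0; 0 0 2 0 0 0 0; 0 0 0 0 0 0 0'
python3 - <<'E'
from h import *
from station import *
s,p,R=st()
for n in("top","scene"):
    c=capture(n); cv2.imwrite(f"pics/{n}8.png",c["color"][:,:,::-1])
a=cv2.imread("pics/top8.png")[120:240,140:290];b=cv2.imread("pics/scene8.png")[120:240,220:370]
z=lambda i:cv2.resize(i,None,fx=2.66,fy=2.66*1,interpolation=cv2.INTER_CUBIC)
cv2.imwrite("pics/c8.png",np.hstack([z(a),z(b)]))
E
```

```text
clock: 34.15
ee_pos: [662.4, 64.1, 287.3]
ee_rot: [0.999, 0.035, 0.007, -0.002]
ft_force: [-0.1, 0.5, 0.1]
finger_gap: 0.006
t 34.15 pos [662.4  64.1 287.3] F [-0.1  0.5  0.1] gap 0.006 tyaw 94.0 pitch 0.21 tx tilt 0.78
grasp pt [664.6  64.9 124.3] dock [ -82.1 -118.8]
clock: 35.15
ee_pos: [870.8, -104.0, 412.2]
ee_rot: [0.999, 0.038, 0.011, -0.004]
ft_force: [-0.1, 0.4, -0.1]
finger_gap: 0.003
t 35.15 pos [ 870.8 -104.   412.2] F [-0.1  0.4 -0.1] gap 0.003 tyaw 94.3 pitch 0.38 tx tilt 1.24
grasp pt [ 874.3 -102.7  249.3] dock [-264.1 -316.1]
```

View pics/c8.png

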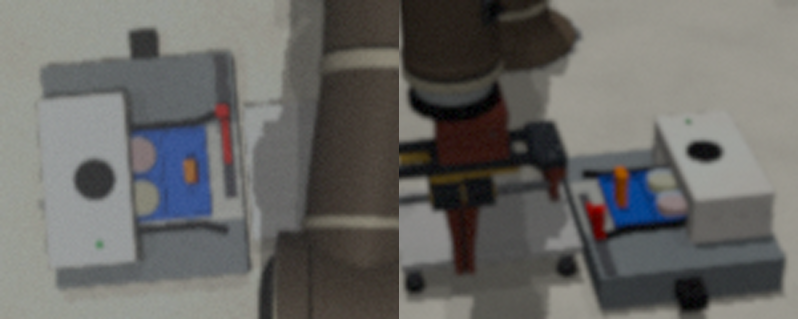

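Run:
```python
from h import *
a=cv2.imread("pics/top8.png"); hsv=cv2.cvtColor(cv2.GaussianBlur(a,(3,3),0),cv2.COLOR_BGR2HSV)
roi=np.zeros(a.shape[:2],np.uint8); roi[130:240,150:240]=1
for n,lo,hi,z in(("tab",(8,120,60),(22,255,255),98),("knob+bar",(172,120,60),(180,255,255),60),("tray",(105,120,60),(125,255,255),59)):
    m=cv2.inRange(hsv,lo,hi)*roi; v,u=np.nonzero(m)
    if len(u)==0: print(n,"none");continue
    P=np.array([todock(onz("top",q,z)) for q in zip(u,v)]); print(n,len(u),"mean",P.mean(0).round(1),"min",P.min(0).round(1),"max",P.max(0).round(1))
b=cv2.resize(a[130:235,150:245],None,fx=7,fy=5.7,interpolation=cv2.INTER_CUBIC); cv2.imwrite("pics/c9.png",b)
# predicted guides/tray overlay check
for y in(-53,53,-50,50): print(y,proj("top",[[*dockpt(0,y),58]]))
```

```text
tab 14 mean [-43.3  -0.7] min [-46.2  -8.1] max [-40.    6.5]
knob+bar 3 mean [-82.1 -32.8] min [-84.6 -72.6] max [-80.4 -10. ]
tray 558 mean [-27.4  -2. ] min [-57.4 -50.6] max [ 8.6 46.3]
-53 [[196.53719917 167.95337109]]
53 [[199.38789888 203.62405926]]
-50 [[196.6176042  168.95947592]]
50 [[199.30694263 202.6110571 ]]
```

View pics/c9.png

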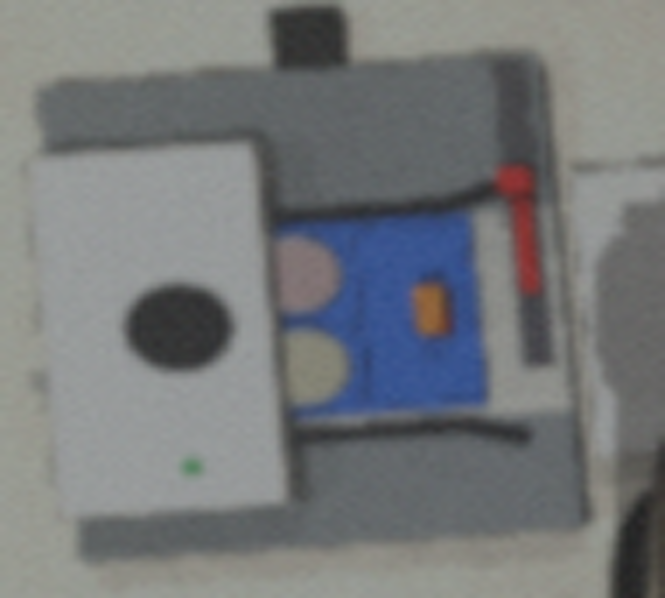

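Run:
```python
from h import *
def edge(img,z,x0,ylist,yaw=0,yc=0):
    a=cv2.imread(img).astype(np.float32); sig=a[:,:,0]-a[:,:,2]
    out=[]
    for y in ylist:
        xs=np.arange(x0-25,x0+25,.5)
        P=np.array([[*dockpt(x,y+yc),z] for x in xs]); uv=proj("top",P).astype(np.float32)
        s=cv2.remap(sig,uv[:,0],uv[:,1],cv2.INTER_LINEAR).ravel()
        lo,hi=np.median(s[:20]),np.median(s[-20:]); i=np.nonzero(s>(lo+hi)/2)[0]
        out.append(xs[i[0]])
    return np.round(out,1)
e=edge("pics/top0.png",56,-281,[-35,-25,25,35],yc=11.5);print("initial rear",e,e.mean())
e=edge("pics/top8.png",59,-58,[-35,-25,25,35]);print("now rear",e,e.mean())
def tab(img,zt,r):
    a=cv2.imread(img).astype(np.float32); w=np.clip(a[:,:,2]-a[:,:,0]-15,0,None); m=np.zeros_like(w); m[r[1]:r[3],r[0]:r[2]]=1; w*=m
    v,u=np.mgrid[:w.shape[0],:w.shape[1]]; q=((u*w).sum()/w.sum(),(v*w).sum()/w.sum()); return q,todock(onz("top",q,zt))
print(tab("pics/top0.png",95-8,(280,172,296,192)));print(tab("pics/top8.png",98-8,(203,174,219,194)))
```

```text
initial rear [-277.5 -278.5 -280.5 -280. ] -279.125
now rear [-60.5 -60.5 -59.  -58.5] -59.625
((np.float64(287.29672131147544), np.float64(181.0655737704918)), array([-262.83742964,   10.32535502]))
((np.float64(211.14339861023373), np.float64(183.80922299431458)), array([-42.48445146,  -0.50507981]))
```

Run:
```python
from h import *
s,p,R=st()
rows(p,R,np.array([*dockpt(-72,-0.5),320.]),orient(94.05),8,0)
```

```text
t 35.25 pos [ 870.7 -101.2  412.7] F [-0.4  0.1  0.4] gap 0.007 tyaw 94.47 pitch 0.46 tx tilt 1.26
grasp pt [874.2 -99.6 249.7] dock [-261.  -316.2]
0 -3.91 -2.4 1.09 -0.06 -0.16 0.05 ;
0 -3.91 -2.4 1.1 -0.06 -0.16 0.05 ;
0 -3.91 -2.39 1.11 -0.06 -0.16 0.05 ;
0 -3.91 -2.39 1.12 -0.06 -0.16 0.05 ;
0 -3.91 -2.39 1.13 -0.06 -0.16 0.05 ;
0 -3.9 -2.39 1.13 -0.06 -0.16 0.05 ;
0 -3.9 -2.38 1.14 -0.06 -0.16 0.05 ;
0 -3.9 -2.38 1.15 -0.06 -0.16 0.05 ;
```

```bash
python3 -m pendant '0 -3.9 -2.4 1.1 -0.1 -0.2 0.1; 0 -3.9 -2.4 1.1 -0.1 -0.2 0.1; 0 -3.9 -2.4 1.1 -0.1 -0.2 0; 0 -3.9 -2.4 1.1 -0.1 -0.2 0; 0 -3.9 -2.4 1.1 0 -0.2 0; 0 -3.9 -2.4 1.1 0 -0.1 0; 0 -3.5 -2.0 0.9 0 -0.1 0; 0 0 0 0 0 0 0'
python3 - <<'E'
from h import *
s,p,R=st()
rows(p,R,np.array([*dockpt(-72,-0.5),320.]),orient(94.05),4,0)
E
```

```text
clock: 36.25
ee_pos: [572.5, 63.9, 337.6]
ee_rot: [0.999, 0.049, 0.004, -0.004]
ft_force: [0.9, -0.2, 0.8]
finger_gap: 0.006
t 36.25 pos [572.5  63.9 337.6] F [ 0.9 -0.2  0.8] gap 0.006 tyaw 95.64 pitch 0.45 tx tilt 0.43
grasp pt [573.6  65.3 174.6] dock [-75.2 -28. ]
0 -0.66 -0.13 0.44 -0.11 -0.11 0.4 ;
0 -0.66 -0.12 0.44 -0.11 -0.11 0.4 ;
0 -0.66 -0.12 0.44 -0.11 -0.11 0.4 ;
0 -0.66 -0.12 0.44 -0.11 -0.11 0.4 ;
```

```bash
python3 -m pendant '0 -0.7 -0.1 0.4 -0.1 -0.1 0.4; 0 -0.7 -0.1 0.4 -0.1 -0.1 0.4; 0 -0.6 -0.1 0.4 -0.1 -0.1 0.4; 0 -0.6 -0.1 0.4 -0.1 -0.1 0.3; 0 0 0 0 0 0 0; 0 0 0 0 0 0 0; 0 0 0 0 0 0 0; 0 0 0 0 0 0 0'
python3 - <<'E'
from h import *
from station import *
s,p,R=st()
rows(p,R,np.array([*dockpt(-72,-0.5),246.]),orient(94.05),6,0)
c=capture("scene"); cv2.imwrite("pics/s10.png",c["color"][:,:,::-1])
b=c["color"][120:240,220:370,::-1]
cv2.imwrite("pics/c10.png",cv2.resize(b,None,fx=5,fy=5,interpolation=cv2.INTER_CUBIC))
E
```

```text
clock: 37.25
ee_pos: [546.1, 65.9, 321.8]
ee_rot: [0.999, 0.035, 0.002, -0.0]
ft_force: [0.1, 0.0, 0.0]
finger_gap: 0.005
t 37.25 pos [546.1  65.9 321.8] F [0.1 0.  0. ] gap 0.005 tyaw 94.01 pitch 0.03 tx tilt 0.2
grasp pt [546.7  66.  158.8] dock [-72.7  -1.2]
0 -0.01 -0.01 1.26 -0.0 -0.03 -0.01 ;
0 -0.01 -0.01 1.26 -0.0 -0.03 -0.01 ;
0 -0.01 -0.01 1.26 -0.0 -0.03 -0.01 ;
0 -0.0 -0.01 1.26 -0.0 -0.03 -0.01 ;
0 -0.0 -0.01 1.26 -0.0 -0.03 -0.01 ;
0 -0.0 -0.01 1.26 -0.0 -0.03 -0.01 ;
```

View pics/c10.png

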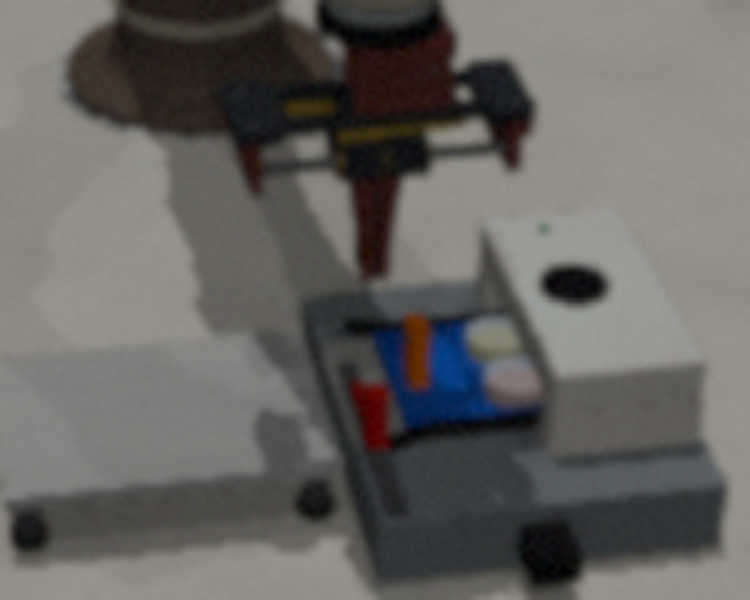

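```bash
python3 -m pendant '0 0 0 1.3 0 0 0; 0 0 0 1.3 0 0 0; 0 0 0 1.3 0 0 0; 0 0 0 1.3 0 0 0; 0 0 0 1.2 0 0 0; 0 0 0 0.8 0 0 0; 0 0 0 0 0 0 0; 0 0 0 0 0 0 0'
python3 - <<'E'
from h import *
s,p,R=st()
E
```

```text
clock: 38.3
ee_pos: [546.8, 66.0, 244.7]
ee_rot: [0.999, 0.035, 0.002, -0.0]
ft_force: [-1.9, 0.3, 5.3]
finger_gap: 0.005
t 38.3 pos [546.8  66.  244.7] F [-1.9  0.3  5.3] gap 0.005 tyaw 94.01 pitch 0.02 tx tilt 0.23
grasp pt [547.4  66.1  81.7] dock [-72.6  -2. ]
```

```bash
python3 -m pendant '0 0 0 -0.4 0 0 0; 0 0 0 0 0 0 0; 0 0 -0.2 0 0 0 0; 0 0 -0.2 0 0 0 0; 0 0 -0.1 0 0 0 0; 0 0 -0.1 0 0 0 0; 0 0 -0.1 0 0 0 0; 0 0 -0.1 0 0 0 0'
python3 - <<'E'
from h import *
s,p,R=st()
E
```

```text
clock: 39.3
ee_pos: [546.2, 74.7, 248.5]
ee_rot: [0.999, 0.035, 0.002, -0.0]
ft_force: [-0.4, 0.2, -0.6]
finger_gap: 0.003
t 39.3 pos [546.2  74.7 248.5] F [-0.4  0.2 -0.6] gap 0.003 tyaw 94.02 pitch 0.03 tx tilt 0.24
grasp pt [546.9  74.8  85.5] dock [-63.9  -2.1]
```

```bash
python3 -m pendant '0 0 -0.07 0 0 0 0; 0 0 -0.07 0 0 0 0; 0 0 -0.07 0 0 0 0; 0 0 -0.07 0 0 0 0; 0 0 -0.07 0 0 0 0; 0 0 -0.07 0 0 0 0; 0 0 -0.07 0 0 0 0; 0 0 -0.07 0 0 0 0'
python3 - <<'E'
from h import *
s,p,R=st()
E
```

```text
clock: 40.3
ee_pos: [545.8, 80.6, 248.5]
ee_rot: [0.999, 0.035, 0.002, -0.0]
ft_force: [0.2, -0.6, 0.0]
finger_gap: 0.003
t 40.3 pos [545.8  80.6 248.5] F [ 0.2 -0.6  0. ] gap 0.003 tyaw 94.02 pitch 0.02 tx tilt 0.25
grasp pt [546.5  80.7  85.5] dock [-58.   -2.1]
```

```bash
python3 -m pendant '0 0 -0.07 0 0 0 0; 0 0 -0.07 0 0 0 0; 0 0 -0.07 0 0 0 0; 0 0 -0.07 0 0 0 0; 0 0 -0.07 0 0 0 0; 0 0 -0.07 0 0 0 0; 0 0 -0.07 0 0 0 0; 0 0 -0.07 0 0 0 0'
python3 - <<'E'
from h import *
s,p,R=st()
E
```

```text
clock: 41.3
ee_pos: [546.0, 81.8, 248.5]
ee_rot: [0.999, 0.033, 0.002, 0.003]
ft_force: [0.8, -5.7, 1.3]
finger_gap: 0.01
t 41.3 pos [546.   81.8 248.5] F [ 0.8 -5.7  1.3] gap 0.01 tyaw 93.76 pitch -0.3 tx tilt 0.23
grasp pt [546.7  80.9  85.6] dock [-57.8  -2.3]
```

```bash
python3 -m pendant '0 0 -0.12 0.0 0.08 0 0; 0 0 -0.13 0 0.1 0 0; 0 0 -0.13 0 0.1 0 0; 0 0 -0.13 0 0.1 0 0; 0 0 -0.13 0 0.1 0 0; 0 0 -0.13 0 0.1 0 0; 0 0 -0.13 0 0.1 0 0; 0 0 -0.13 0 0.1 0 0'
python3 - <<'E'
from h import *
s,p,R=st()
E
```

```text
clock: 42.3
ee_pos: [546.2, 81.7, 248.5]
ee_rot: [1.0, 0.028, 0.001, 0.002]
ft_force: [0.3, -7.6, 1.3]
finger_gap: 0.002
t 42.3 pos [546.2  81.7 248.5] F [ 0.3 -7.6  1.3] gap 0.002 tyaw 93.22 pitch -0.27 tx tilt 0.12
grasp pt [546.6  81.   85.5] dock [-57.7  -2.2]
```

```bash
python3 -m pendant '0 0 0 0 0 0 0; 0 0 0.2 0 0 0 0; 0 0 0.6 -0.2 0 0 0; 0 0 0.2 -2 0 0 0; 0 0 0 -4 0 0 0; 0 0 0 -5 0 0 0; 0 0 2 -4 0 0 0; 0 2 4 0 0 0 0'; python3 -m pendant '0 4 4 0 0 0 0; 0 4 4 0 0 0 0; 0 4 4 0 0 0 0; 0 4 4 0 0 0 0; 0 3 3 0 0 0 0; 0 1 1 0 0 0 0; 0 0 0 0 0 0 0; 0 0 0 0 0 0 0'
python3 - <<'E'
from h import *
from station import *
s,p,R=st()
for n in("top","scene"):
    c=capture(n); cv2.imwrite(f"pics/{n}11.png",c["color"][:,:,::-1])
a=cv2.imread("pics/top11.png")[120:240,140:290];b=cv2.imread("pics/scene11.png")[120:240,220:370]
z=lambda i:cv2.resize(i,None,fx=2.66,fy=2.66*1,interpolation=cv2.INTER_CUBIC)
cv2.imwrite("pics/c11.png",np.hstack([z(a),z(b)]))
E
```

```text
clock: 43.3
ee_pos: [569.2, 18.0, 406.0]
ee_rot: [0.999, 0.034, 0.001, -0.001]
ft_force: [1.1, -0.7, -0.5]
finger_gap: 0.004
clock: 44.3
ee_pos: [788.4, -175.1, 406.6]
ee_rot: [0.999, 0.035, 0.003, -0.003]
ft_force: [-0.5, -0.8, -0.1]
finger_gap: 0.005
t 44.3 pos [ 788.4 -175.1  406.6] F [-0.5 -0.8 -0.1] gap 0.005 tyaw 94.0 pitch 0.34 tx tilt 0.32
grasp pt [ 789.2 -174.1  243.6] dock [-329.3 -226.2]
```

View pics/c11.png

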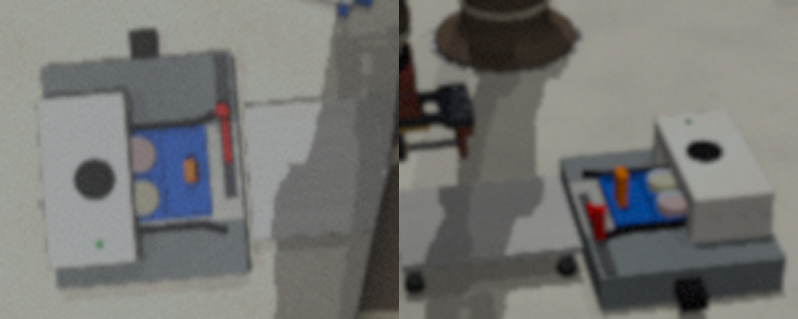

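Run:
```python
from station import *
print(finish_job()); print(sense()["clock"])
```

```text
the job is handed in; nothing more can be done
None
the job is handed in; nothing more can be done
```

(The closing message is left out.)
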